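# Fit the retaining bar on the shaker and swing it into its catch

### The job

Put the tube rack's retaining bar on the shaker: slide the bar's sleeve over the upright shaft and lower it by hand, without dropping it, until it sits fully home on the shoulder. Then swing the bar about the shaft, across the tube rack, until its free end lies under the roof of the catch and up against the stop post, and let go of it. Leave the tube rack and the other things on the bench where they are.

Things in the scene. Friction and masses are not known exactly. Their poses are not given: they have to be found in the camera images.
- sleeve (a point): Centre of the retaining bar's steel sleeve, half-way up, on the bore's axis. Sleeve: tube of outside diameter 40 mm, bore 19 mm right through, 40 mm high, with two flats facing +y and -y (24 mm wide, full height, 46 mm over both): a good grasp. z: bore axis, up; x: along the bar to its free end. It starts upright on the bench, this point 20 mm up, on either side of the shaker.
- bar: The whole retaining bar, loose, about 0.25 kg: the sleeve with an aluminium bar (16 mm wide, 14 mm high) fixed to its side along +x, 4 to 18 mm above the sleeve's lower end, ending 165 mm from the bore's axis. Origin: bore axis at the sleeve's lower end. It balances within 20 mm of the bore's axis, so it stands level by itself.
- bar_tip (a point): Point on the retaining bar's centre line near its free end: 150 mm along x from the bore's axis, 11 mm above the sleeve's lower end.
- shaker: White orbital shaker fixed to the bench, platform 190 mm (x) by 250 mm (y), its top 67 mm above the bench. Origin: on the bench under the platform's centre. Its yaw varies. The upright shaft is at y = -85 mm, the catch at y = +65 mm; +x is the side away from the robot.
- shoulder (a point): Centre of the flat shoulder (42 mm diameter column top, 125 mm above the bench) on which the sleeve sits, at the foot of the shaker's steel shaft; axes as the shaker's. The shaft is 16 mm in diameter and rises 50 mm above this point, the last 8 mm tapering to 8 mm. With the sleeve home its centre is 20 mm above this point and 10 mm of shaft stands out of it.
- catch (a point): Where bar_tip belongs: 150 mm along shaker +y from the shaft, 11 mm above the shoulder. Dark stop post on the -x side, face 8 mm from here; its roof (26 mm along y, x -24 to +16 mm, 8 mm thick) is 12 mm above here, 5 mm over the seated bar. Open to +x: the seated bar swings in level, anticlockwise from above; it turns freely and stays where left.
- tube_rack: White rack of capped tubes, 62 mm by 84 mm, 48 mm high, loose on the shaker's platform between shaft and catch; origin: centre of its underside. Its top is 115 mm above the bench, 14 mm below the seated bar's underside; its nearest side is about 37 mm from the shaft's axis. To be left alone.
- tip_box: Grey and white pipette tip box, 115 mm by 78 mm, 73 mm high, loose; origin at the centre of its underside. It stands on the side of the shaker opposite to the retaining bar. To be left alone.
- jar: Glass jar, diameter 64 mm, 85 mm high, loose, beyond the shaker to the left; origin at the centre of its underside. To be left alone.
- reagent_bottle: Amber bottle, diameter 66 mm, 140 mm high, loose, beyond the shaker to the right; origin at the centre of its underside. To be left alone.
- forceps: Long steel forceps, 190 mm, 7 mm high, lying on the bench near the robot; origin at the middle of their underside. To be left alone.
There are look-alikes about, which are no part of the job. What is meant by the bar is not pink, and is the smaller of those in its own colour.

How it is judged (in metres and radians):
On the way:
1. the sleeve is on the shaft and has been lowered onto the shoulder (to within 6 mm) while still held (horizontal distance between sleeve and shoulder below 0.005 m and z of sleeve in the frame of shoulder below 0.026 m and contact force between the fingers and bar above 0.3 N), for 0.05 s.
At the end, for the whole second after the job is handed in: The sleeve is on the shaft, upright within 0.06 rad and sitting on the shoulder to within 3 mm (axis within 4 mm of the shaft's); the bar's tip point is within 10 mm of its place in the catch, against the stop post under the roof; the bar is at rest and released (horizontal distance between sleeve and shoulder below 0.004 m and z of sleeve in the frame of shoulder between 0.017 and 0.023 m and angle between sleeve's own z axis and vertical below 0.06 rad and horizontal distance between bar_tip and catch below 0.01 m and linear speed of bar below 0.02 m/s and contact force between the fingers and bar below 0.1 N); the robot touches nothing.
It fails at once if the tube rack is shifted by more than 12 mm (distance of tube_rack from where it was at the start of the episode above 0.012 m).
It fails at once if the tip box is shifted by more than 30 mm or knocked over (distance of tip_box from where it was at the start of the episode above 0.03 m or angle between tip_box's own z axis and vertical above 0.5 rad).
It fails at once if the jar is shifted by more than 30 mm or knocked over (distance of jar from where it was at the start of the episode above 0.03 m or angle between jar's own z axis and vertical above 0.5 rad).
It fails at once if the reagent bottle is shifted by more than 30 mm or knocked over (distance of reagent_bottle from where it was at the start of the episode above 0.03 m or angle between reagent_bottle's own z axis and vertical above 0.5 rad).
It fails at once if the forceps is shifted by more than 30 mm or knocked over (distance of forceps from where it was at the start of the episode above 0.03 m or angle between forceps's own z axis and vertical above 0.5 rad).
It also fails if it takes over 54 s, if anything falls off the work surface, if the arm or the gripper's body presses on something with over 40 N, if the wrist force passes 120 N, or if a joint passes its speed limit or range.

### The arm

A 6-joint arm with a two-finger parallel gripper is mounted at the origin on the work surface. World frame = base frame: x ahead of the robot, y to its left, z up, the work surface at z = 0. Lengths are in mm, angles in rad, forces in N, time in s.
With the tool pointing down it reaches from about 300 to 775 mm from the base axis. Payload 14.6 kg.
Tool frame: the origin (TCP) lies on the centre line of the jaws, within the pads' length; the fingertips stand 8 mm ahead of it and the grasp point (between the pads) lies 11 mm behind it; z points along the fingers, y is the direction in which the jaws open and shut (so a half turn about z gives the same grasp; the last joint's range is limited). The gripper opens to 94 mm and grips with 3 to 60 N. Pads are 16 mm wide; open, the fingers measure 119 mm over their backs; the gripper's body (75 mm by 177 mm) begins 78 mm behind the grasp point.
Start: joints at [-1.248, 0.3, 1.521, -0, 1.321, -0.067], TCP at [208.994, -508.734, 213.446] pointing down, gripper open.
Joint ranges: [-3.03, 3.03], [-0.79, 2.21], [0.23, 2.52], [-1.04, 4.18], [0, 3.07], [-2.55, 2.55]. Speed limits (rad/s): [2.22, 2.22, 2.57, 3.14, 3.14, 3.14].

### API

Orientations are given as [roll, pitch, yaw] about the fixed x, y, z axes, in that order (R = Rz(yaw) Ry(pitch) Rx(roll)).
In Python, from cell import read_state, cams, manip gives the robot as it stands.
- The arm moves only by the shell command python3 -m handwheel 'ROWS' [OPENING] [FORCE]. ROWS is JSON, a list of rows, each a list of 4 numbers: the shift along the tool's x, y, z in m, then the turn about the tool's z in degrees. In form: [[dx, dy, dz, turn], ...]. A call has 1 to 5 rows; each row is the pose to reach, as a shift and turn from the pose measured when the call began, along the tool's axes at that moment; what a row does not reach only later rows make up. A row lasts 1/8 s, in which the tool goes at most 62.5 mm and 10.7 degrees, less where a joint would pass 70% of its speed; a pose out of reach is approached as far as the arm can. A call with a gripper value outside its range is refused whole. OPENING is the closure, from 0 (fully open) to 1 (shut), set as the call begins (- or left out, the last holds). The fingers move at their own pace and stop on an object; FORCE is the grip in N (left out, the last holds). Time passes only in rows, so rows that repeat a pose let the fingers close. It gives the time, the measured TCP pose, the force and the opening at its end, in the units of the state.
- read_state(): the state, without advancing time (a new reading comes with each control period).
- cams.camera(name): name is "scene" or "top"; returns the picture (480x640x3 uint8, red, green, blue); there is no depth.
- cams.get_calibration(name): a dict with "vertical_fov" (degrees; the focal length in pixels is half the picture's height over the tangent of half this angle, whatever the lens; pixels are square), "cx", "cy" (the principal point, pixels), "R" (3x3) and "t" (3): a world point X has camera coordinates R X + t. Camera axes: x right, y down, z forward; pixel columns grow to the right and rows downward; lengths in mm; the calibration is good to about 2 mm. A picture is of the moment at which its call begins. get_calibration takes no time and is no camera call.
- manip.sign_off(): hands the job in, once; it reports no verdict.
The state is a dict: "clock": time; "joints": joint angles; "qd": joint speeds; "effort": joint torques, N m; "eef_pos": TCP position; "eef_rot": TCP orientation; "wrist_force": force on the tool from outside, world axes, zero at the start; "moment": the same for the moment, N m; "finger_gap": finger opening in mm.
Only numpy, scipy, OpenCV 4.12 (cv2) and the standard library are available. Lean on these libraries where they do the work, as an engineer would, in place of code of your own. Each camera call takes 0.05 s, during which the arm holds its last target. There are 200 camera calls.

## Working session

There is one attempt and no reset: what is moved stays moved. The work goes in short steps, Python scripts to look and compute and a shell command to move; the robot and the scene stay as the last step left them, time stands still between calls to the robot, and variables do not carry over. Pictures are saved under pics/ and viewed, about 8 in all and at most 12, crops included, and the job is handed in when it is done.

```bash
mkdir -p pics; ls; python3 - <<'E'
from cell import read_state,cams,manip
import cv2,numpy as np
s=read_state();print(s)
for n in("scene","top"):
    im=cams.camera(n);cv2.imwrite(f"pics/{n}0.png",im[:,:,::-1]);print(n,cams.get_calibration(n))
E
```

```text
pics
{'clock': 0.0, 'joints': array([-1.24757357e+00,  3.00446838e-01,  1.52160398e+00, -3.87445701e-06,
        1.32070001e+00, -6.66189873e-02]), 'qd': array([ 0.00020975,  0.0007611 ,  0.00056169,  0.00060279,  0.00011683,
       -0.00161202]), 'effort': array([ 2.45981873e-04, -5.31799686e+01, -3.52739668e+01,  7.08237151e-02,
        2.44207936e-02, -1.11051977e-04]), 'eef_pos': array([ 208.92604035, -508.48837277,  212.88994854]), 'eef_rot': array([-3.14043680e+00, -7.33546025e-05,  3.89842664e-01]), 'wrist_force': array([-0.62865951,  0.98453772, -0.06666857]), 'moment': array([0.01775854, 0.01478824, 0.00610298]), 'finger_gap': 93.74242979944053}
scene {'vertical_fov': 42.61116903604618, 'cx': 318.45658000981547, 'cy': 238.28240523383928, 'R': array([[ 0.66473342,  0.74707785, -0.0020423 ],
       [ 0.63542249, -0.56681839, -0.52436168],
       [-0.39289661,  0.34726301, -0.8514932 ]]), 't': array([-326.14548183, -308.61929839, 2019.66728557])}
top {'vertical_fov': 53.399105944534284, 'cx': 316.60254784319574, 'cy': 231.14437097931054, 'R': array([[ 0.01036117, -0.99988747,  0.01084858],
       [-0.99353241, -0.01152094, -0.11296294],
       [ 0.11307521, -0.00960798, -0.99353998]]), 't': array([ -82.38868683,  544.18096249, 1212.9757471 ])}
```

View pics/top0.png

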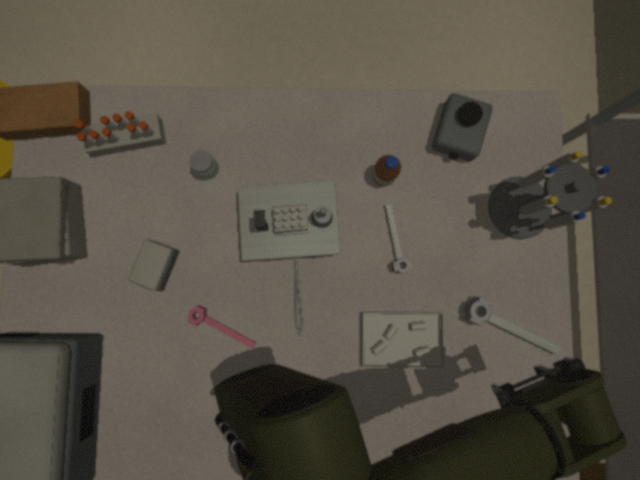

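View pics/scene0.png

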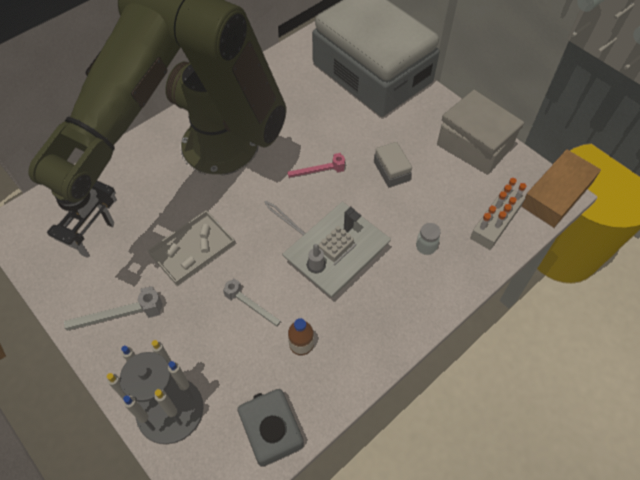

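Three candidates in the top image: the pink bar at (198,316), a large steel bar at (480,312), and a small steel bar with its sleeve at (400,266). The small steel one fits, since it isn't pink and is the smaller of its colour. I'll confirm it in an enlarged crop.

```bash
cat >h.py <<'E'
import numpy as np,cv2
from cell import read_state,cams,manip
from scipy.optimize import least_squares
C={n:cams.get_calibration(n) for n in("scene","top")}
def proj(n,X):
    c=C[n];f=240/np.tan(np.radians(c["vertical_fov"]/2))
    p=np.atleast_2d(X)@c["R"].T+c["t"]
    return p[:,:2]/p[:,2:]*f+[c["cx"],c["cy"]]
def onz(n,uv,z): # world point on plane z
    c=C[n];f=240/np.tan(np.radians(c["vertical_fov"]/2))
    d=c["R"].T@np.array([(uv[0]-c["cx"])/f,(uv[1]-c["cy"])/f,1]);o=-c["R"].T@c["t"]
    return o+d*(z-o[2])/d[2]
def crop(im,x,y,w,h,s): return cv2.resize(im[y:y+h,x:x+w],None,fx=s,fy=s,interpolation=cv2.INTER_CUBIC)
def bright(im): return np.clip(im.astype(float)*1.5,0,255).astype(np.uint8)
E
python3 - <<'E'
from h import *
t=bright(cv2.imread("pics/top0.png"));s=bright(cv2.imread("pics/scene0.png"))
a=np.hstack([crop(t,375,198,50,80,5)[:300*2//2+100], crop(t,232,178,110,80,5)])
b=np.hstack([crop(s,215,270,70,60,5)[:,:],crop(s,280,200,90,60,5)])
print(a.shape,b.shape)
o=np.zeros((700,800,3),np.uint8);o[:400,:a.shape[1]]=a;o[400:700,:b.shape[1]]=b
cv2.imwrite("pics/c1.png",cv2.resize(o,None,fx=6/7,fy=6/7)) 
E
```

```text
(400, 800, 3) (300, 800, 3)
```

View pics/c1.png

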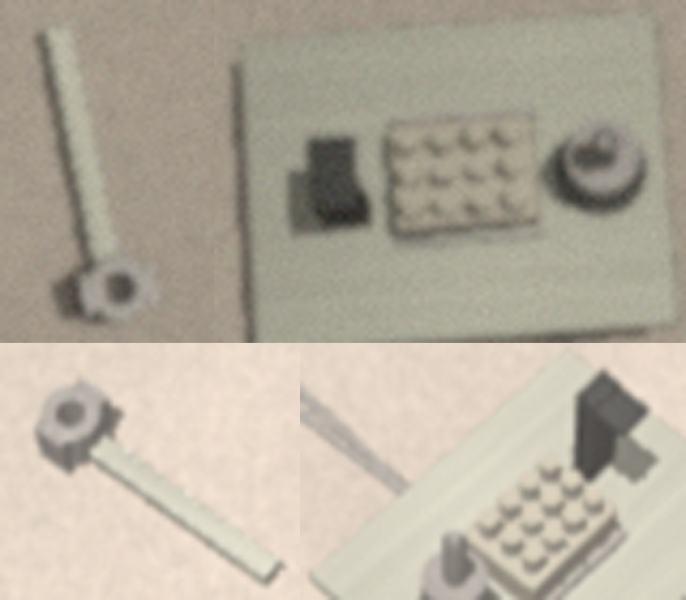

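```bash
python3 - <<'E'
from h import *
def tri(z,**uv):
    for n,p in uv.items(): print(n,onz(n,p,z).round(1),end=' ')
    r=least_squares(lambda X:np.concatenate([proj(n,X)[0]-p for n,p in uv.items()]),[500,0,z]);print('tri',r.x.round(1),r.fun.round(2))
print('bore40');tri(40,top=(402.9,265.2),scene=(231.3,285.8))
print('barend18');tri(18,top=(387.8,204.9),scene=(278.3,322.8))
print('shafttop');tri(175,top=(323.8,210.5),scene=(316.0,245.0))
print('shoulder');tri(125,top=(322.5,215.8),scene=(316.2,255.3))
cs=[onz('top',p,67)[:2] for p in [(238.7,186.9),(334.8,181.3),(339.7,253.1),(242,261)]];print(np.round(cs,1))
for a,b in((0,1),(3,2)):
    d=cs[a]-cs[b];print(np.linalg.norm(d),'yaw',np.degrees(np.arctan2(-d[0],d[1])))
for a,b in((0,3),(1,2)):
    d=cs[a]-cs[b];print(np.linalg.norm(d),'yaw',np.degrees(np.arctan2(d[1],d[0])))
for p in [(320,245),(295,260),(298,333),(388,163)]: print(p,onz('top',p,0)[:2].round())
print('post/roof top',onz('top',(232+(338-214)/4.286,178+170/4.286),156).round())
E
```

```text
bore40
top [ 458.4 -299.3   40. ] scene [ 461.2 -296.3   40. ] tri [ 459.6 -297.8   39.7] [-0.59 -0.45 -0.8  -0.  ]
barend18
top [ 618.9 -264.9   18. ] scene [ 624.6 -264.8   18. ] tri [ 621.1 -264.6   11.4] [-0.52 -0.38 -0.65  0.05]
shafttop
top [577.  -91.2 175. ] scene [579.8 -87.5 175. ] tri [578.2 -89.5 174.6] [-0.72 -0.5  -0.98  0.15]
shoulder
top [571.9 -89.4 125. ] scene [581.6 -88.8 125. ] tri [575.1 -87.4 114. ] [-0.91 -0.64 -1.22  0.18]
[[ 652.4  124.1]
 [ 670.1 -121.4]
 [ 486.  -134.9]
 [ 463.4  110.4]]
246.1337035279194 yaw 4.124618204662519
246.29190060704025 yaw 5.258958581071605
189.5192801228482 yaw 4.1486681063081745
184.64359843674922 yaw 4.1834150953918865
(320, 245) [512. -86.]
(295, 260) [471. -20.]
(298, 333) [281. -31.]
(388, 163) [ 738. -269.]
post/roof top [561.  56. 156.]
```

```bash
python3 -m handwheel '[[0.06,-0.02,0.01,2],[0.12,-0.04,0.02,4],[0.18,-0.06,0.03,6],[0.24,-0.08,0.04,8],[0.29,-0.095,0.05,10.3]]' 0
```

```text
clock: 0.72
eef_pos: [442.3, -308.8, 162.7]
eef_rot: [-3.141, 0.0, 0.209]
wrist_force: [0.4, -1.8, -0.2]
finger_gap: 94.0
```

```bash
cat >>h.py <<'E'
def togo(x,y,z,yaw=None):
    s=read_state();p=s["eef_pos"];w=s["eef_rot"][2];d=np.array([x,y,z])-p
    print('t',round(s["clock"],2),'tcp',p.round(1),'yaw',round(np.degrees(w),2),'F',s["wrist_force"].round(1),'gap',round(s["finger_gap"],1))
    t=None if yaw is None else round(np.degrees(w)-yaw,1)
    print('row',(np.array([d[0]*np.cos(w)+d[1]*np.sin(w),d[0]*np.sin(w)-d[1]*np.cos(w),-d[2]])/1000).round(4),t)
E
python3 -c "
from h import *
togo(459.6,-297.8,120,12)"
```

```text
t 0.72 tcp [ 442.3 -308.8  162.7] yaw 11.97 F [ 0.4 -1.8 -0.2] gap 94.0
row [ 0.0192 -0.0071  0.0427] -0.0
```

```bash
python3 -m handwheel '[[0.0192,-0.007,0.04,0],[0.0192,-0.007,0.08,0],[0.0192,-0.007,0.115,0],[0.0192,-0.007,0.14,0],[0.0192,-0.007,0.1485,0]]' 0; python3 -m handwheel '[[0,0,0,0],[0,0,0,0]]' 0
python3 - <<'E'
from h import *
togo(459.6,-297.8,14,12)
t=cams.camera("top");s=cams.camera("scene")
cv2.imwrite("pics/c2.png",np.hstack([crop(bright(t)[:,:,::-1],370,190,80,110,5),crop(bright(s)[:,:,::-1],195,235,80,110,5)]))
print(proj('top',[[459.6,-297.8,40]]),proj('scene',[[459.6,-297.8,40]]))
E
```

```text
clock: 1.35
eef_pos: [459.0, -297.3, 12.7]
eef_rot: [-3.139, 0.002, 0.209]
wrist_force: [0.5, -0.5, -0.6]
finger_gap: 94.1
clock: 1.6
eef_pos: [459.3, -297.6, 13.6]
eef_rot: [-3.14, 0.001, 0.209]
wrist_force: [-0.0, -0.2, 0.1]
finger_gap: 93.9
t 1.6 tcp [ 459.3 -297.6   13.6] yaw 11.97 F [-0.  -0.2  0.1] gap 93.9
row [ 0.0002  0.0003 -0.0004] -0.0
[[402.31214767 264.74291545]] [[230.50478992 285.74721209]]
```

View pics/c2.png

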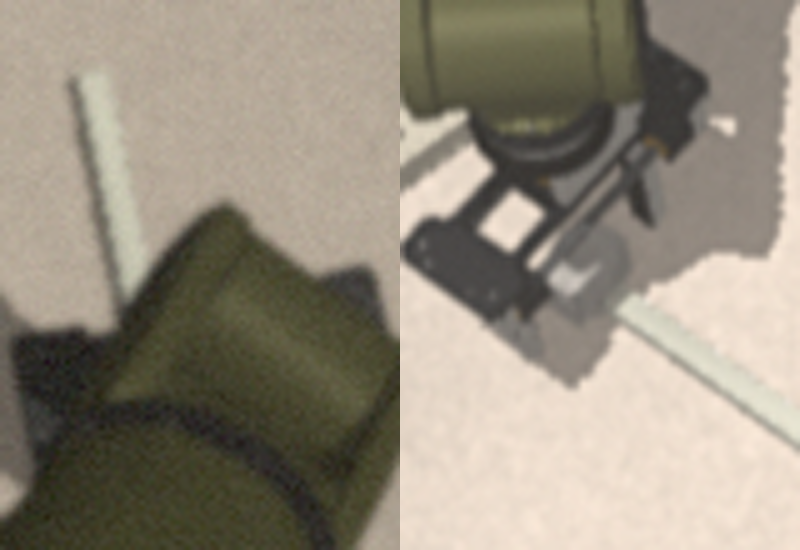

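The fingers straddle the sleeve: in the scene view the sleeve is at about (232,289), and the bar's free end is clear. I'll close firmly; the grip also aligns the jaws to the flats.

```bash
python3 -m handwheel '[[0,0,0,0],[0,0,0,0],[0,0,0,0],[0,0,0,0],[0,0,0,0]]' 1 40;python3 -m handwheel '[[0,0,0,0],[0,0,0,0],[0,0,-0.01,0],[0,0,-0.03,0],[0,0,-0.06,0]]'; python3 -m handwheel '[[0,0,-0.04,0],[0,0,-0.08,0],[0,0,-0.11,0],[0,0,-0.13,0],[0,0,-0.14,0]]'
python3 -c "
from h import *
togo(459.6+118.6,-297.8+208.4,213,12)"
```

```text
clock: 2.33
eef_pos: [459.3, -297.6, 13.6]
eef_rot: [-3.14, 0.001, 0.209]
wrist_force: [0.3, -0.1, -0.2]
finger_gap: 47.2
clock: 2.95
eef_pos: [458.9, -297.3, 74.0]
eef_rot: [-3.138, 0.002, 0.209]
wrist_force: [0.8, 0.4, -3.1]
finger_gap: 46.0
clock: 3.58
eef_pos: [459.3, -297.7, 215.3]
eef_rot: [-3.139, 0.001, 0.209]
wrist_force: [0.7, -0.2, -3.1]
finger_gap: 45.9
t 3.58 tcp [ 459.3 -297.7  215.3] yaw 11.97 F [ 0.7 -0.2 -3.1] gap 45.9
row [ 0.1595 -0.1791  0.0023] -0.0
```

```bash
python3 -m handwheel '[[0.03,-0.034,0,0],[0.07,-0.079,0,0],[0.11,-0.124,0.005,0],[0.142,-0.16,0.012,0],[0.1595,-0.179,0.02,0]]';python3 -m handwheel '[[0,0,0,0],[0,0,0,0]]'
python3 - <<'E'
from h import *
togo(578.2,-89.4,195,12)
t=cams.camera("top");s=cams.camera("scene")
cv2.imwrite("pics/top3.png",t[:,:,::-1]);cv2.imwrite("pics/scene3.png",s[:,:,::-1])
cv2.imwrite("pics/c3.png",np.hstack([crop(bright(t)[:,:,::-1],290,120,66,100,6),crop(bright(s)[:,:,::-1],285,195,66,100,6)]))
E
```

```text
clock: 4.2
eef_pos: [578.7, -87.1, 194.7]
eef_rot: [-3.138, 0.002, 0.211]
wrist_force: [-0.5, 0.0, -3.0]
finger_gap: 45.8
clock: 4.45
eef_pos: [578.3, -87.5, 194.5]
eef_rot: [-3.138, 0.003, 0.211]
wrist_force: [0.6, -0.1, -3.9]
finger_gap: 46.1
t 4.45 tcp [578.3 -87.5 194.5] yaw 12.08 F [ 0.6 -0.1 -3.9] gap 46.1
row [-0.0004  0.0018 -0.0005] 0.1
```

View pics/c3.png

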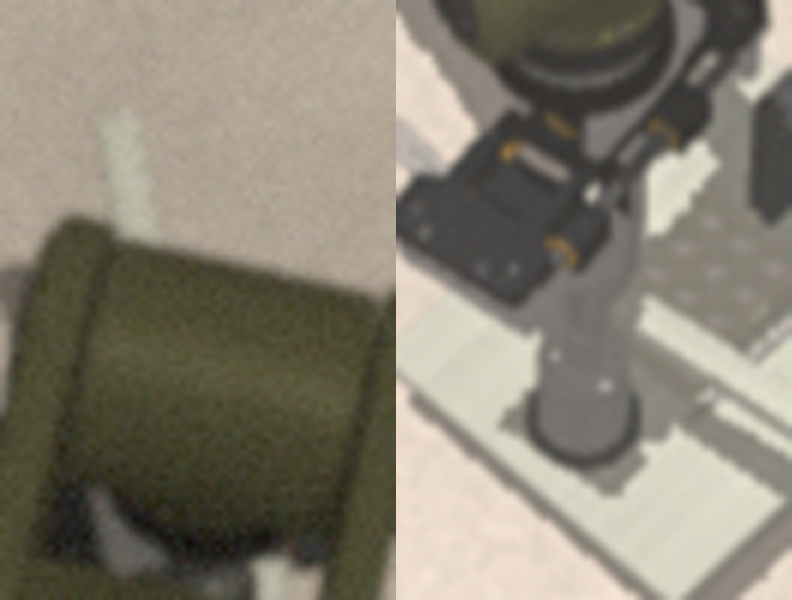

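```bash
python3 - <<'E'
from h import *
e=onz('top',(309.2,138.6),198.5);print(e)
for y in (11.5,12,12.5):
    a=np.radians(y);print(y,e[:2]-165*np.array([np.cos(a),np.sin(a)]))
b=onz('top',(290+133/6,120+230/6),198.5);d=e-b;print(np.degrees(np.arctan2(d[1],d[0])))
togo(578.2,-89.4,181,12)
E
```

```text
[740.51859566 -55.50460855 198.5       ]
11.5 [578.8310194  -88.40031773]
12 [579.12424154 -89.81003754]
12.5 [579.42975449 -91.21714485]
9.006298650874404
t 4.55 tcp [578.3 -88.  195. ] yaw 12.02 F [-0.3  0.3 -2.7] gap 45.9
row [-0.0004  0.0013  0.014 ] 0.0
```

```bash
python3 -m handwheel '[[-0.0012,0.0014,0,0],[-0.0012,0.0014,0.004,0],[-0.0012,0.0014,0.008,0],[-0.0012,0.0014,0.010,0],[-0.0012,0.0014,0.010,0]]';  python3 -c "
from h import *
print(read_state()['moment'])
togo(577.3,-89.3,138.6,12)"
```

```text
clock: 5.18
eef_pos: [577.3, -89.6, 184.7]
eef_rot: [-3.138, 0.003, 0.21]
wrist_force: [0.1, -0.4, -2.2]
finger_gap: 45.2
[-0.0068466   0.07294034 -0.00358463]
t 5.17 tcp [577.3 -89.6 184.7] yaw 12.03 F [ 0.1 -0.4 -2.2] gap 45.2
row [ 0.     -0.0003  0.0461] 0.0
```

```bash
python3 -m handwheel '[[0,0,0.002,0],[0,0,0.004,0],[0,0,0.005,0],[0,0,0.005,0]]';python3 -c "
from h import *
print(read_state()['moment'])"; python3 -m handwheel '[[0,0,0.002,0],[0,0,0.003,0],[0,0,0.004,0],[0,0,0.004,0]]';  python3 -c "
from h import *
print(read_state()['moment'])"
```

```text
clock: 5.68
eef_pos: [577.3, -89.6, 179.6]
eef_rot: [-3.138, 0.003, 0.21]
wrist_force: [0.3, -0.2, -2.7]
finger_gap: 46.0
[-0.00845602  0.06450175  0.00793078]
clock: 6.18
eef_pos: [577.3, -89.5, 175.6]
eef_rot: [-3.138, 0.003, 0.21]
wrist_force: [-0.2, -0.1, -2.8]
finger_gap: 45.6
[ 0.00156713  0.06445005 -0.01266347]
```

```bash
python3 -m handwheel '[[0,0,0.004,0],[0,0,0.008,0],[0,0,0.012,0],[0,0,0.014,0],[0,0,0.014,0]]'; python3 -m handwheel '[[0,0,0.004,0],[0,0,0.008,0],[0,0,0.012,0],[0,0,0.014,0],[0,0,0.014,0]]'
```

```text
clock: 6.8
eef_pos: [577.2, -89.5, 161.4]
eef_rot: [-3.138, 0.003, 0.21]
wrist_force: [-0.5, 0.5, -3.9]
finger_gap: 45.7
clock: 7.42
eef_pos: [577.1, -89.4, 147.2]
eef_rot: [-3.138, 0.003, 0.21]
wrist_force: [0.0, 0.1, -4.0]
finger_gap: 45.7
```

```bash
python3 -m handwheel '[[0,0,0.003,0],[0,0,0.006,0],[0,0,0.007,0],[0,0,0.007,0]]'; python3 -m handwheel '[[0,0,0.001,0],[0,0,0.002,0],[0,0,0.002,0]]'
```

```text
clock: 7.92
eef_pos: [577.1, -89.4, 140.2]
eef_rot: [-3.138, 0.003, 0.21]
wrist_force: [0.7, 0.1, -3.5]
finger_gap: 46.0
clock: 8.3
eef_pos: [577.1, -89.4, 138.6]
eef_rot: [-3.138, 0.003, 0.21]
wrist_force: [-3.3, -0.1, 2.8]
finger_gap: 45.7
```

```bash
python3 -m handwheel '[[0,0,-0.0003,0],[0,0,-0.0003,-3],[0,0,-0.0003,-7],[0,0,-0.0003,-12],[0,0,-0.0003,-15]]' - 20
python3 - <<'E'
from h import *
print(read_state()['moment'],read_state()['joints'].round(2));togo(577.3,-89.3,138.6,94.2)
t=cams.camera("top");s=cams.camera("scene")
cv2.imwrite("pics/c4.png",np.hstack([crop(bright(t)[:,:,::-1],230,130,120,130,3.3),crop(bright(s)[:,:,::-1],285,195,78,85,5)[:429]]))
E
```

```text
clock: 8.93
eef_pos: [577.1, -89.5, 138.7]
eef_rot: [-3.138, 0.002, 0.474]
wrist_force: [-0.3, 0.1, -3.4]
finger_gap: 46.0
[-0.0843315   0.03154921 -0.04616133] [-0.22  0.45  1.5   0.    1.2   0.88]
t 8.93 tcp [577.1 -89.5 138.7] yaw 27.15 F [-0.3  0.1 -3.4] gap 46.0
row [ 0.0003 -0.0001  0.0001] -67.0Traceback (most recent call last):
  File "<stdin>", line 4, in <module>
    return _nx.concatenate(arrs, 1, dtype=dtype, casting=casting)
           ~~~~~~~~~~~~~~~^^^^^^^^^^^^^^^^^^^^^^^^^^^^^^^^^^^^^^^
ValueError: all the input array dimensions except for the concatenation axis must match exactly, but along dimension 0, the array at index 0 has size 429 and the array at index 1 has size 425
```

```bash
python3 - <<'E'
from h import *
t=cams.camera("top");s=cams.camera("scene")
cv2.imwrite("pics/c4.png",np.hstack([crop(bright(t)[:,:,::-1],230,130,120,130,3)[:390],crop(bright(s)[:,:,::-1],285,195,78,78,5)]))
E
```

```text
(no output)
```

View pics/c4.png

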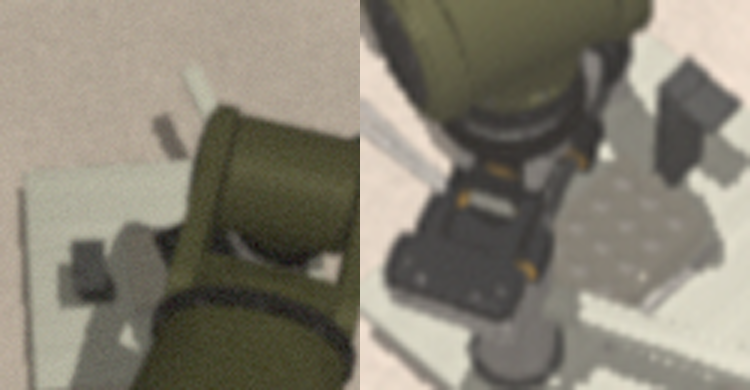

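The sleeve sits on the column. In the top view the bar's tip is at about (293,152), turning toward the catch at (261,219). I'll continue the swing.

```bash
python3 -m handwheel '[[0,0,0,-6],[0,0,0,-13],[0,0,0,-20],[0,0,0,-27],[0,0,0,-32]]'; python3 -c "
from h import *
print(read_state()['moment']);togo(577.1,-89.5,138.7,94.2)"; python3 -m handwheel '[[0,0,0,-6],[0,0,0,-13],[0,0,0,-20],[0,0,0,-25],[0,0,0,-26]]'; python3 -c "
from h import *
print(read_state()['moment']);togo(577.1,-89.5,138.7,94.2)"
```

```text
clock: 9.75
eef_pos: [577.1, -89.5, 138.7]
eef_rot: [-3.137, -0.0, 1.031]
wrist_force: [-1.3, 0.2, -3.0]
finger_gap: 45.8
[-0.05762393  0.00292671  0.00161952]
t 9.75 tcp [577.1 -89.5 138.7] yaw 59.08 F [-1.3  0.2 -3. ] gap 45.8
row [-0.  0. -0.] -35.1
clock: 10.38
eef_pos: [577.1, -89.5, 138.7]
eef_rot: [-3.137, -0.002, 1.484]
wrist_force: [-0.0, -0.1, -2.5]
finger_gap: 45.8
[-0.19248468 -0.02011497 -0.04012132]
t 10.38 tcp [577.1 -89.5 138.7] yaw 85.04 F [-0.  -0.1 -2.5] gap 45.8
row [ 0.  0. -0.] -9.2
```

```bash
for i in 1; do python3 -m handwheel '[[0,0,0,-3],[0,0,0,-6],[0,0,0,-7],[0,0,0,-7]]'; python3 -c "
from h import *
print(read_state()['moment'])"; python3 -m handwheel '[[0,0,0,-1],[0,0,0,-2],[0,0,0,-2]]'; python3 -c "
from h import *
print(read_state()['moment'])"; done
```

```text
clock: 10.88
eef_pos: [577.1, -89.5, 138.7]
eef_rot: [-3.138, -0.003, 1.605]
wrist_force: [0.2, -0.5, -3.1]
finger_gap: 45.7
[-1.57619979e-01 -4.02071402e-02 -7.59873853e-05]
clock: 11.25
eef_pos: [577.1, -89.5, 138.7]
eef_rot: [-3.138, -0.003, 1.64]
wrist_force: [-0.5, 0.4, -3.3]
finger_gap: 46.0
[-0.06584521 -0.13387127  0.01612949]
```

```bash
for i in 1 2 ; do python3 -m handwheel '[[0,0,0,-0.6],[0,0,0,-1],[0,0,0,-1]]'|sed -n 3,4p; python3 -c "
from h import *
print(read_state()['moment'])"; done
python3 - <<'E'
from h import *
t=cams.camera("top");s=cams.camera("scene")
cv2.imwrite("pics/c5.png",np.hstack([crop(bright(t)[:,:,::-1],235,180,80,80,5),crop(bright(s)[:,:,::-1],305,185,80,80,5)]))
E
```

```text
eef_rot: [-3.139, -0.003, 1.657]
wrist_force: [1.9, 0.0, -3.9]
[-0.12243981 -0.42137204 -0.23252299]
eef_rot: [-3.14, -0.003, 1.674]
wrist_force: [5.7, 0.6, -4.4]
[-0.2254487  -1.13392778 -0.77472977]
```

View pics/c5.png

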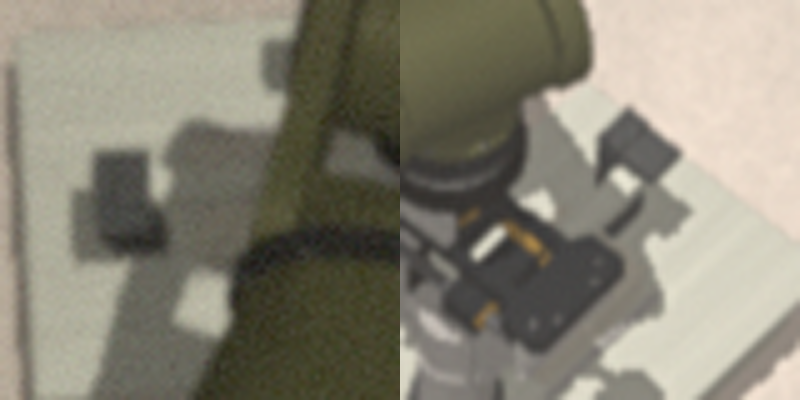

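Wrist moment and force show the bar against the stop post (Fx about 5.7 N, Mz about -0.8 N m). I'll relax slightly, then open.

```bash
python3 -m handwheel '[[0,0,0.0002,0.4],[0,0,0.0002,0.7],[0,0,0.0002,0.7]]' - 5; python3 -m handwheel '[[0,0,0,0],[0,0,0,0],[0,0,0,0],[0,0,0,0],[0,0,0,0]]' 0; python3 -m handwheel '[[0,0,0,0],[0,0,-0.02,0],[0,0,-0.06,0],[0,0,-0.11,0],[0,0,-0.16,0]]'; python3 -m handwheel '[[0,0,0,0],[-0.05,0,-0.03,0],[-0.1,0,-0.05,0],[-0.16,0,-0.05,0],[-0.22,0,-0.05,0]]';python3 -m handwheel '[[0,0,0,0],[0,0,0,0]]'
python3 - <<'E'
from h import *
t=cams.camera("top");s=cams.camera("scene")
cv2.imwrite("pics/top6.png",t[:,:,::-1]);cv2.imwrite("pics/scene6.png",s[:,:,::-1])
cv2.imwrite("pics/c6.png",np.hstack([crop(bright(t)[:,:,::-1],235,175,110,90,4)[:360],crop(bright(s)[:,:,::-1],300,190,90,90,4)]))
E
```

```text
clock: 12.48
eef_pos: [577.7, -89.5, 138.7]
eef_rot: [-3.14, -0.003, 1.662]
wrist_force: [-0.7, 0.1, -2.1]
finger_gap: 46.5
clock: 13.1
eef_pos: [577.7, -89.5, 138.7]
eef_rot: [-3.14, -0.003, 1.662]
wrist_force: [-0.2, 0.5, 0.3]
finger_gap: 92.2
clock: 13.72
eef_pos: [577.8, -89.9, 300.3]
eef_rot: [-3.14, -0.003, 1.662]
wrist_force: [1.2, 0.5, 0.5]
finger_gap: 93.7
clock: 14.35
eef_pos: [597.9, -310.8, 348.9]
eef_rot: [-3.139, -0.003, 1.662]
wrist_force: [0.7, 0.1, -0.8]
finger_gap: 94.1
clock: 14.6
eef_pos: [597.9, -310.5, 347.8]
eef_rot: [-3.138, -0.004, 1.662]
wrist_force: [0.4, 0.2, 0.0]
finger_gap: 94.3
```

View pics/c6.png

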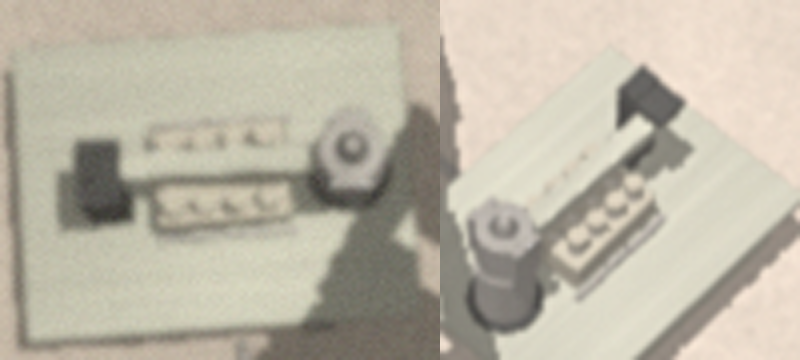

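```bash
python3 - <<'E'
from h import *
uv={'top':(322.2,211.4),'scene':(315.7,246.4)}
r=least_squares(lambda X:np.concatenate([proj(n,X)[0]-p for n,p in uv.items()]),[577,-90,165]);print('sleeve top tri',r.x.round(1))
for n,p in uv.items(): print(n,onz(n,p,165).round(1))
c=onz('top',uv['top'],165)
for p in [(150,163.5),(130,164)]:
    b=onz('top',(235+p[0]/4,175+p[1]/4),143);d=b-c;print(b.round(1),'bar yaw',np.degrees(np.arctan2(d[1],d[0])))
print(manip.sign_off())
E
```

```text
sleeve top tri [577.  -87.2 163.8]
top [576.4 -87.7 165. ]
scene [578. -87. 165.]
[567.7  29.9 143. ] bar yaw 94.25465088306143
[567.2  41.8 143. ] bar yaw 94.06058070103319
the job is handed in; nothing more can be done
None
```

The retaining bar is on the shaft, seated on the shoulder, with its free end under the catch roof against the stop post. It is released, and I handed the job in. No verdict comes back, so this rests on my own checks.

I gripped the small steel bar (not the pink or large one) by its sleeve flats. I lowered it by hand onto the shoulder, where contact came at exactly the expected tool height of 138.6 mm. I then swung it anticlockwise until the wrist force and moment showed it meeting the post. After easing off slightly I opened the fingers, rose and moved clear, about 15 s in all.

**Last checks from the pictures:**
- **Sleeve height:** its top is at about 164 mm, against 165 mm expected when home.
- **Bar direction:** about 94.1–94.3° against 94.2° wanted, taking the shaker's yaw as about 4.2°. One of the four platform edges read 5.3° instead; the other three agreed.
- **Catch and rack:** the tip is under the roof, and the rack looks undisturbed. I did not measure the rack's position or compare the other objects before and after.
- **Disagreement:** the two cameras differ by 1–3 mm on positions throughout, within their calibration. The sleeve's lateral position also reads about 2 mm off the final tool position, so I could not confirm the 4 mm axis limit precisely from the pictures. The shaft-and-bore clearance limits it to about 1.5 mm.

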